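# Set the belt tensioner and store the setting

### The arm

A 7-joint arm with a two-finger parallel gripper is mounted at the origin on the work surface. World frame = base frame: x ahead of the robot, y to its left, z up, the work surface at z = 0. Lengths are in m, angles in rad, forces in N, time in s.
With the tool pointing down it reaches from about 0.4 to 0.85 m from the base axis. Payload 4.5 kg.
Tool frame: the origin (TCP) lies midway between the tips of the shut fingers; the grasp point (between the pads) lies 19 mm behind it; z points along the fingers, y is the line along which they close (so a half turn about z gives the same grasp; the last joint's range is limited). The gripper opens to 88 mm and grips with 3 to 60 N. Pads are 18 mm wide; open, the fingers measure 123 mm over their backs; the gripper's body (75 mm by 187 mm) begins 45 mm behind the grasp point.
Start: joints at [1.347, 0.689, -0.195, 1.565, 0.157, 0.902, -0.215], TCP at [0.159, -0.604, 0.239] pointing down, gripper open.
Joint ranges: [-3.01, 3.01], [-0.46, 2.08], [-1.47, 1.51], [0.13, 2.56], [-1, 4.14], [0.04, 2.09], [-2.66, 2.66]. Speed limits (rad/s): [2.57, 2.57, 3.14, 3.14, 3.14, 3.14, 3.14].

### API

Orientations are given as a unit quaternion [x, y, z, w].
In Python, from plant import r gives the robot as it stands.
- The arm moves only by the tool carry_out, never from a script. Its argument "plan" is a list of rows, each an object with "rot": the turn, a rotation vector about the tool's x, y, z in rad, a list of three; "xyz": the shift along the tool's x, y, z in m, a list of three; "grip": the closure in counts, from 0 (fully open) to 255 (shut). In form: [{"rot": [wx, wy, wz], "xyz": [dx, dy, dz], "grip": grip}, ...]. A call has 1 to 8 rows; each row is the pose to reach, as a shift and turn from the pose commanded when the call began, along the tool's axes at that moment; what a row does not reach only later rows make up. A row lasts 1/12 s, in which the tool goes at most 41.7 mm and 7.16 degrees, less where a joint would pass 70% of its speed; a pose out of reach is approached as far as the arm can. A call with a gripper value outside its range is refused whole. The fingers move at their own pace and stop on an object; "squeeze" is the grip in N (left out, the last holds). Time passes only in rows, so rows that repeat a pose let the fingers close. It gives the time, the measured TCP pose, the force, the opening and the grip force at its end, in the units of the state.
- r.get_state(): the state, without advancing time (a new reading comes with each control period).
- r.snapshot(name): name is "scene" or "top" or "wrist"; returns the picture (480x640x3 uint8, red, green, blue); there is no depth.
- r.camera_params(name): a dict with "fx", "fy", "cx", "cy" (pixels), "position" and "attitude" of the camera in the world; the wrist camera has in their place "hand_eye" (4x4, takes a point from camera to tool coordinates, whose origin is the TCP and whose axes are the flange's). Camera axes: x right, y down, z forward; pixel columns grow to the right and rows downward; lengths in m; the calibration is good to about 2 mm. A picture is of the moment at which its call begins: read the wrist's pose just before it. camera_params takes no time and is no camera call.
- r.finish_job(): hands the job in; it is judged then, once.
The state is a dict: "clock": time; "q": joint angles; "qd": joint speeds; "joint_torque": joint torques, N m; "tool_pos": TCP position; "eef_rot": TCP orientation; "contact_force": force on the tool from outside, world axes, zero at the start; "moment": the same for the moment, N m; "opening": opening from 0.0 (shut) to 1.0 (fully open); "finger_force": force on a finger pad.
Only numpy, scipy, OpenCV 4.12 (cv2) and the standard library are available. Lean on these libraries where they do the work, as an engineer would, in place of code of your own. Each camera call takes 0.05 s, during which the arm holds its last target. There are 200 camera calls.

### The job

Get the printer's drive unit ready for its new belt: take the orange sleeve out of the way of the tensioner arm and stand it gently in the empty half of the parts tray, then swing the sprung tensioner arm by its yellow post until the red pointer stands on the blue mark of the scale, and let go (its friction hinge holds it). With the pointer on the mark, press the green dome key just until you feel it click (its force drops) and no further, and let it come back up. Do not press the other keys and leave everything else where it is.

Things in the scene. Friction and masses are not known exactly. Their poses are not given: they have to be found in the camera images.
- unit: Fixed grey plate 220 x 220 x 12 mm, origin at the centre of its underside. In its axes: tensioner pivot at (-70, 0) mm; black motor 42 mm square at (-82, 82), top 60 mm above the bench; steel idler 18 mm across at (-85, -85), top at 30 mm; flat white scale on a 153 mm arc about the pivot, on the +x side. Unit, keypad and tray swap places.
- tensioner (a joint): Angle of the sprung blue arm, rad, 0 (slack) to 1.1, growing counter-clockwise seen from above, against the spring; the arm points from the pivot along unit yaw - 0.55 + this value. Arm 120 mm long, 14 mm wide, 27 to 39 mm above the bench; roller 22 mm across, top at 51 mm, 60 mm from the pivot. Takes 5 to 8 N at the post; friction keeps it where it is left.
- pivot (a point): Axis of the tensioner arm, 27 mm above the bench; the axis is vertical.
- post_top (a point): Centre of the top of the yellow push post on the tensioner arm: a round upright post 12 mm in diameter, 110 mm from the pivot, standing free from 39 mm (the arm's top) to 79 mm above the bench.
- pointer_tip (a point): The point of the red pointer at the arm's end, 148 mm from the pivot, on the same line from the pivot as the post.
- mark_center (a point): Centre of the blue mark on the scale, at 148 mm from the pivot: a flat blue strip 14 mm wide across the pointer's way. The pointer is on it when its tip is within 7 mm of this centre seen from above.
- sleeve: The orange printed sleeve: a tube 34 mm outside and 22 mm inside diameter, 45 mm tall, 35 g, standing upright on the drive unit's plate in the arm's way, on the counter-clockwise side of the arm. Origin at the centre of its lower end, z axis along the tube.
- tray: Grey open parts tray, fixed on the bench: 120 mm (its x) x 150 mm (its y) x 30 mm high, walls, floor and a middle divider 4 mm thick; the divider runs along x at y = 0. The half at +y is empty (inside 112 x 69 mm, centred at y = +36.5 mm); two black sleeves stand in the half at -y. Origin at the centre of its underside.
- keypad: Black keypad housing fixed on the bench, 100 mm (its x) x 190 mm (its y) x 30 mm high, origin at the centre of its underside. Three round dome keys stand on it in a row along its y, 50 mm apart, at x = -12 mm, in any order: green, yellow and red. A green display is beyond them at +x.
- key_green (a joint): Travel, m, downwards: 0 up, 0.0095 bottom. Dome feel: the force rises to a peak of about 6 N at 2.5 mm, then drops (5.3 N at 3.8 mm, 4.3 N at 4.5 mm) to about 2.3 N at 6.5 mm: that drop is the click; then it rises again (5 N at 8.3 mm, 9 N at the bottom). Clicked from 3.8 mm, too far from 8.3 mm; springs back when let go.
- key_green_top (a point): Centre of the top of the green key's cap: a cylinder 22 mm in diameter, its top 46.5 mm above the bench (16.5 mm above the housing) when up.
- key_yellow (a joint): Travel of the yellow key, same build; leave it alone.
- key_yellow_top (a point): Centre of the top of the yellow key's cap.
- key_red (a joint): Travel of the red key, same build; leave it alone.
- key_red_top (a point): Centre of the top of the red key's cap.
- blacksleeve0: Black sleeve, same size as the orange one, standing in the tray's -y half; leave alone.
- blacksleeve1: The other black sleeve in the tray's -y half; leave alone.
- tape: Roll of blue tape lying flat, 96 mm across, 25 mm high, bystander.
- carton: Small cardboard carton 70 x 90 x 50 mm, bystander.
- driver: Screwdriver lying on the bench beyond the work, 190 mm long, bystander.
- spray: Spray bottle, 70 mm across, 190 mm tall, standing on the robot's right, beyond the work, bystander.
Mind the look-alikes: they are no part of the job. Leave any purple look-alike of the tray alone. What is shaped like the sleeve but purple is not meant.

How it is judged:
On the way, in this order (a step that is already met when the one before it is completed fails the run):
1. the orange sleeve stands upright and released on the floor of the tray's empty half (x of sleeve in the frame of tray between -0.045 and 0.045 m and y of sleeve in the frame of tray between 0.01 and 0.066 m and z of sleeve in the frame of tray between -0.003 and 0.012 m and angle between sleeve's own z axis and vertical below 0.12 rad and contact force between the fingers and sleeve below 0.05 N and linear speed of sleeve below 0.02 m/s), for 0.2 s.
2. the tensioner arm is released with its pointer on the blue mark (horizontal distance between pointer_tip and mark_center below 0.007 m and contact force between the fingers and tensioner below 0.1 N and velocity of joint tensioner between -0.05 and 0.05 rad/s), for 0.3 s.
3. the green key is pressed to its click with the pointer on the mark (horizontal distance between pointer_tip and mark_center below 0.007 m and value of joint key_green above 0.0038 m), for 0.02 s.
At the end, for the whole second after the job is handed in: The orange sleeve stands upright (within 7 degrees) and at rest on the floor of the tray's empty half, the pointer tip is within 7 mm of the centre of the blue mark, and the three keys are up again (within 1.2 mm) (x of sleeve in the frame of tray between -0.045 and 0.045 m and y of sleeve in the frame of tray between 0.01 and 0.066 m and z of sleeve in the frame of tray between -0.003 and 0.012 m and angle between sleeve's own z axis and vertical below 0.12 rad and linear speed of sleeve below 0.02 m/s and horizontal distance between pointer_tip and mark_center below 0.007 m and value of joint each of key_green, key_yellow, key_red below 0.0012 m); the robot touches nothing.
It fails at once if the green key pressed on beyond its click, towards the bottom (more than 8.3 mm down) (value of joint key_green above 0.0083 m).
It fails at once if the green key clicked while the pointer is not on the blue mark (value of joint key_green above 0.0038 m and not (horizontal distance between pointer_tip and mark_center below 0.007 m)).
It fails at once if the yellow or the red key pressed (more than 2 mm down) (value of joint any of key_yellow, key_red above 0.002 m).
It fails at once if the orange sleeve dropped instead of set down (falling faster than 0.45 m/s out of the fingers) (linear speed of sleeve above 0.45 m/s and contact force between the fingers and sleeve below 0.05 N).
It fails at once if a bystander (black sleeves, tape, carton, screwdriver, spray bottle) pushed more than 20 mm from its place (distance of any of blacksleeve0, blacksleeve1, tape, carton, driver, spray from where it was at the start of the episode above 0.02 m).
It also fails if it takes over 72 s, if anything falls off the work surface, if the arm or the gripper's body presses on something with over 40 N, if the wrist force passes 120 N, or if a joint passes its speed limit or range.

## Working session

There is one attempt and no reset: what is moved stays moved. The work goes in short steps, Python scripts to look and compute and a tool call to move; the robot and the scene stay as the last step left them, time stands still between calls to the robot, and variables do not carry over. Pictures are saved under pics/ and viewed, at most 10 in all, crops included, and the job is handed in when it is done.

Besides the shell and the picture viewer there is one more tool, called after "Request:" by a JSON object that holds its "name" and its "arguments". carry_out: Moves the arm, as the interface text tells. Its arguments: {"type":"object","properties":{"plan":{"type":"array"},"squeeze":{"type":"number"}},"required":["plan"]}

```bash
mkdir -p pics; python3 - <<'E'
from plant import r
import cv2,numpy as np
s=r.get_state();print({k:np.round(v,3) for k,v in s.items()})
a=r.snapshot("scene");b=r.snapshot("top")
for n,i in(("scene0",a),("top0",b)):cv2.imwrite(f"pics/{n}.png",i[:,:,::-1])
for n in("scene","top","wrist"):print(n,r.camera_params(n))
E
```

```text
{'clock': np.float64(0.0), 'q': array([ 1.347,  0.69 , -0.194,  1.566,  0.157,  0.902, -0.215]), 'qd': array([-0.001, -0.   , -0.   ,  0.001,  0.001, -0.   ,  0.   ]), 'joint_torque': array([-1.0000e-03, -5.2756e+01, -1.2660e+00, -1.5342e+01, -5.2000e-02,
        7.0000e-03,  0.0000e+00]), 'tool_pos': array([ 0.159, -0.604,  0.238]), 'eef_rot': array([ 0.992,  0.129, -0.   , -0.001]), 'contact_force': array([ 0.084, -0.665, -0.841]), 'moment': array([-0.013, -0.019, -0.026]), 'finger_force': np.float64(0.0), 'opening': np.float64(0.994)}
scene {'fx': 525.881113996241, 'fy': 525.881113996241, 'cx': 324.2230479600002, 'cy': 240.2652612115183, 'position': array([ 0.98209108, -0.25327402,  0.99933874]), 'attitude': array([ 0.82246414,  0.50927416, -0.13039726, -0.21723057])}
top {'fx': 545.9773409530206, 'fy': 545.9773409530206, 'cx': 313.72586379272525, 'cy': 237.8904746901236, 'position': array([ 0.34418919, -0.02465742,  1.4636693 ]), 'attitude': array([ 0.70760981, -0.70411033,  0.03770531, -0.0457745 ])}
wrist {'fx': 405.57005808500907, 'fy': 405.57005808500907, 'cx': 316.9566245407943, 'cy': 228.700911074398, 'hand_eye': array([[-5.53988820e-04, -9.66760236e-01, -2.55684062e-01,
         6.49626251e-02],
       [ 9.99999777e-01, -6.30744494e-04,  2.18198971e-04,
         1.51509769e-03],
       [-3.72217403e-04, -2.55683884e-01,  9.66760370e-01,
        -1.46169694e-01],
       [ 0.00000000e+00,  0.00000000e+00,  0.00000000e+00,
         1.00000000e+00]])}
```

View pics/top0.png

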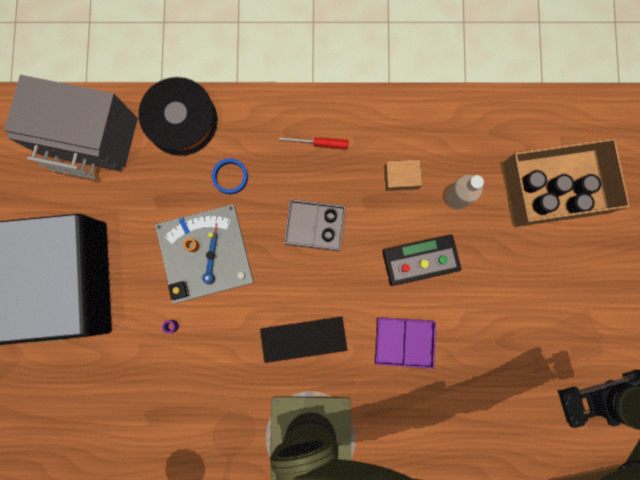

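View pics/scene0.png

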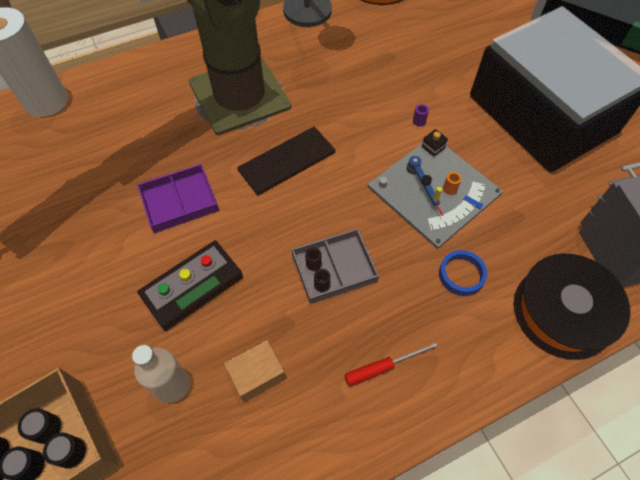

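Candidates in the top view:
- Orange sleeve: tube at (191,244) on the plate. The purple tube at (170,326) is a look-alike.
- Tray: grey at (315,225) with the black sleeves in its right half, so the left half is empty. The purple tray at (405,342) is a look-alike.
- Green key: round cap at (443,260). The green bar at (419,247) is the display.
- Blue mark: at (183,226). The blue ring at (229,176) is the tape.

Next I'll measure these and check an enlarged crop.

```bash
cat > h.py <<'E'
import cv2,numpy as np
from scipy.spatial.transform import Rotation as R
from plant import r
def pose(cam,s=None):
    p=r.camera_params(cam);K=(p["fx"],p["fy"],p["cx"],p["cy"])
    if "hand_eye" in p:
        T=np.eye(4);T[:3,:3]=R.from_quat(s["eef_rot"]).as_matrix();T[:3,3]=s["tool_pos"];T=T@p["hand_eye"]
        return K,T[:3,:3],T[:3,3]
    return K,R.from_quat(p["attitude"]).as_matrix(),np.array(p["position"])
def cast(P,uv,z):
    K,M,t=P;d=M@[(uv[0]-K[2])/K[0],(uv[1]-K[3])/K[1],1];return (t+d*(z-t[2])/d[2])
def proj(P,X):
    K,M,t=P;c=M.T@(np.array(X)-t);return np.array([K[2]+K[0]*c[0]/c[2],K[3]+K[1]*c[1]/c[2]])
H={"orange":((8,150,120),(18,255,255)),"yellow":((22,150,120),(34,255,255)),"blue":((105,150,60),(122,255,255)),
   "green":((45,80,50),(85,255,255)),"red":((0,150,100),(5,255,255)),"grey":((0,0,60),(179,60,200))}
def blobs(img,col,box,amin=8):
    x0,y0,x1,y1=box;m=cv2.inRange(cv2.cvtColor(img,cv2.COLOR_RGB2HSV),*[np.array(v) for v in H[col]])
    k=np.zeros_like(m);k[y0:y1,x0:x1]=m[y0:y1,x0:x1]
    cs=cv2.findContours(k,cv2.RETR_EXTERNAL,cv2.CHAIN_APPROX_NONE)[0]
    return sorted([c for c in cs if cv2.contourArea(c)>=amin],key=cv2.contourArea,reverse=True)
def cen(c):return np.array(cv2.minAreaRect(c)[0])
E
python3 - <<'E'
from h import *
t=cv2.imread("pics/top0.png")[:,:,::-1].copy();s=cv2.imread("pics/scene0.png")[:,:,::-1].copy()
np.set_printoptions(precision=4,suppress=True)
for cam,im,L in(("top",t,[("orange",(175,230,205,260),.057),("yellow",(200,225,225,245),.079),("blue",(170,210,235,290),.013),("red",(205,215,225,240),.035),("green",(395,235,460,275),.0465),("red",(395,255,415,275),.0465),("yellow",(415,255,435,275),.0465)]),
 ("scene",s,[("orange",(435,165,470,200),.057),("yellow",(428,180,446,205),.079),("blue",(400,145,495,215),.013),("green",(140,270,225,315),.0465),("red",(195,250,217,270),.0465),("yellow",(175,263,195,283),.0465)])):
  P=pose(cam)
  for c,b,z in L:
    for k in blobs(im,c,b,5)[:4]:
      print(cam,c,cv2.contourArea(k),cen(k),cv2.minAreaRect(k)[1:],cast(P,cen(k),z))
P=pose("top")
for c,b,z in(("grey",(278,192,352,258),.03),("grey",(145,195,265,310),.012)):
  k=blobs(t,c,b,300)[0];q=cv2.boxPoints(cv2.minAreaRect(k));X=np.array([cast(P,u,z) for u in q])
  print(q.round(1).tolist(),X[:,:2],X.mean(0),np.linalg.norm(np.diff(X,axis=0),axis=1))
a=cv2.resize(t[195:305,150:350],None,fx=4,fy=4,interpolation=cv2.INTER_CUBIC);b=cv2.resize(t[230:290,380:470],(240,160))
a[-160:,-240:]=b;cv2.imwrite("pics/crop.png",a[:,:,::-1])
E
```

```text
top orange 107.0 [190.  244.5] ((11.0, 12.0), 90.0) [0.4924 0.3132 0.057 ]
top yellow 7.5 [210.5 234.5] ((3.0, 3.0), 90.0) [0.5161 0.2561 0.079 ]
top blue 109.0 [207.5 270.5] ((23.0, 9.0), 90.0) [0.4277 0.2748 0.013 ]
top blue 38.5 [183.8116 225.5856] ((14.317582130432129, 3.972508192062378), 65.55604553222656) [0.5482 0.3421 0.013 ]
top blue 35.0 [212.52 244.86] ((4.101219654083252, 12.303659439086914), 8.130102157592773) [0.4964 0.2633 0.013 ]
top green 230.5 [419.5529 247.4882] ((8.568753242492676, 34.2750129699707), 77.47119140625) [ 0.4884 -0.2836  0.0465]
top green 41.0 [442.5 259.5] ((7.0, 7.0), 90.0) [ 0.4573 -0.3425  0.0465]
top red 38.5 [405.5 267.5] ((7.0, 7.0), 90.0) [ 0.4361 -0.2464  0.0465]
top yellow 34.0 [423.7 263.4] ((6.708203315734863, 7.155416965484619), 63.43495178222656) [ 0.4469 -0.2936  0.0465]
scene orange 136.0 [453.6001 177.8   ] ((14.310833930969238, 12.521980285644531), 26.56505012512207) [0.4963 0.3162 0.057 ]
scene yellow 14.0 [439. 189.] ((4.0, 4.0), 90.0) [0.5185 0.2587 0.079 ]
scene blue 53.0 [473.0858 201.3605] ((18.34341049194336, 4.454828262329102
[... 605 characters left out ...]
65]
scene red 66.0 [205.5 259.5] ((9.0, 9.0), 90.0) [ 0.4387 -0.2442  0.0465]
scene yellow 70.0 [184.5 274. ] ((10.0, 9.0), 90.0) [ 0.4509 -0.2932  0.0465]
[[283.79998779296875, 243.60000610351562], [289.20001220703125, 199.10000610351562], [344.79998779296875, 205.8000030517578], [339.3999938964844, 250.3000030517578]] [[ 0.4989  0.0712]
 [ 0.6184  0.0582]
 [ 0.6007 -0.09  ]
 [ 0.4817 -0.0756]] [ 0.5499 -0.009   0.03  ] [0.1202 0.1492 0.1199]
[[152.89999389648438, 223.8000030517578], [233.1999969482422, 203.6999969482422], [253.0, 283.0], [172.8000030517578, 303.1000061035156]] [[0.5529 0.4259]
 [0.6085 0.2106]
 [0.3951 0.153 ]
 [0.3411 0.3647]] [0.4744 0.2886 0.012 ] [0.2224 0.221  0.2185]
```

View pics/crop.png

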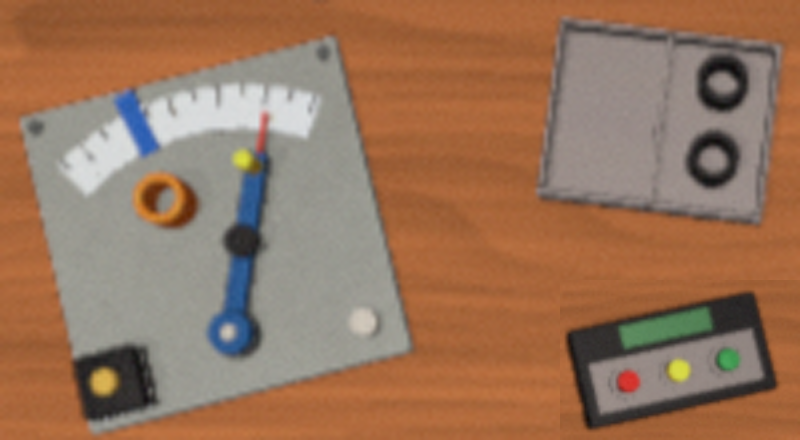

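The crop confirms all of them. The orange sleeve sits between the arm and the blue mark, the empty tray half is on the left, and the green key is at the right end of the row. I'll start with a transit to the sleeve.

```bash
cat >> h.py <<'E'
def to(p,yaw):
    "shift and turn in tool axes from the present pose to p, tool down, tool x at yaw"
    s=r.get_state();M=R.from_quat(s["eef_rot"])
    G=R.from_euler("z",yaw)*R.from_euler("x",np.pi)
    print(round(float(s["clock"]),2),"xyz",M.inv().apply(np.array(p)-s["tool_pos"]).round(4),"rot",(M.inv()*G).as_rotvec().round(3))
E
python3 -c "
from h import *
to((.48,-.1,.25),1.0)
to((.48,-.1,.25),1.94)"
```

```text
0.1 xyz [ 0.4387 -0.4054 -0.0114] rot [-0.002 -0.    -0.742]
0.1 xyz [ 0.4387 -0.4054 -0.0114] rot [-1.000e-03 -1.000e-03 -1.682e+00]
```

Request:
{"name": "carry_out", "arguments": {"plan": [{"rot": [0,0,-0.74],"xyz": [0.439,-0.405,-0.011],"grip": 0},{"rot": [0,0,-0.74],"xyz": [0.439,-0.405,-0.011],"grip": 0},{"rot": [0,0,-0.74],"xyz": [0.439,-0.405,-0.011],"grip": 0},{"rot": [0,0,-0.74],"xyz": [0.439,-0.405,-0.011],"grip": 0},{"rot": [0,0,-0.74],"xyz": [0.439,-0.405,-0.011],"grip": 0},{"rot": [0,0,-0.74],"xyz": [0.439,-0.405,-0.011],"grip": 0},{"rot": [0,0,-0.74],"xyz": [0.439,-0.405,-0.011],"grip": 0},{"rot": [0,0,-0.74],"xyz": [0.439,-0.405,-0.011],"grip": 0}]}}

```text
clock: 0.77
tool_pos: [0.339, -0.3216, 0.2447]
eef_rot: [0.878, 0.478, 0.0, -0.0]
contact_force: [0.2, 0.9, -0.1]
opening: 0.994
finger_force: 0.0
```

```bash
python3 -c "
from h import *
s=r.get_state();print(s['tool_pos'],s['q'].round(2))
to((.48,-.0,.25),1.94)"
```

```text
[ 0.33897121 -0.3215931   0.24474419] [ 0.92  0.5  -0.4   2.01  0.29  0.69 -0.23]
0.77 xyz [ 0.3467 -0.0559 -0.0051] rot [-0.    -0.    -0.942]
```

Request:
{"name": "carry_out", "arguments": {"plan": [{"rot": [0,0,-0.94],"xyz": [0.347,-0.056,-0.005],"grip": 80},{"rot": [0,0,-0.94],"xyz": [0.347,-0.056,-0.005],"grip": 80},{"rot": [0,0,-0.94],"xyz": [0.347,-0.056,-0.005],"grip": 80},{"rot": [0,0,-0.94],"xyz": [0.347,-0.056,-0.005],"grip": 80},{"rot": [0,0,-0.94],"xyz": [0.347,-0.056,-0.005],"grip": 80},{"rot": [0,0,-0.94],"xyz": [0.347,-0.056,-0.005],"grip": 80},{"rot": [0,0,-0.94],"xyz": [0.347,-0.056,-0.005],"grip": 80},{"rot": [0,0,-0.94],"xyz": [0.347,-0.056,-0.005],"grip": 80}]}}

```text
clock: 1.43
tool_pos: [0.4725, -0.0164, 0.2494]
eef_rot: [0.564, 0.826, -0.0, -0.0]
contact_force: [0.8, -0.3, -0.1]
opening: 0.686
finger_force: 0.0
```

```bash
python3 -c "
from h import *
s=r.get_state();print(s['tool_pos'],s['q'].round(2),s['opening'])
to((.494,.285,.25),1.94)"
```

```text
[ 0.47254975 -0.01639176  0.2494452 ] [ 0.36  0.54 -0.65  1.98  0.46  0.77 -0.19] 0.6861219738561086
1.43 xyz [ 0.2729  0.1297 -0.0007] rot [-0.001  0.     0.003]
```

Request:
{"name": "carry_out", "arguments": {"plan": [{"rot": [0,0,0],"xyz": [0.273,0.13,0],"grip": 80},{"rot": [0,0,0],"xyz": [0.273,0.13,0],"grip": 80},{"rot": [0,0,0],"xyz": [0.273,0.13,0],"grip": 80},{"rot": [0,0,0],"xyz": [0.273,0.13,0],"grip": 80},{"rot": [0,0,0],"xyz": [0.273,0.13,0],"grip": 80},{"rot": [0,0,0],"xyz": [0.273,0.13,0],"grip": 80},{"rot": [0,0,0],"xyz": [0.273,0.13,0],"grip": 80},{"rot": [0,0,0],"xyz": [0.273,0.13,0],"grip": 80}]}}

```text
clock: 2.1
tool_pos: [0.4941, 0.292, 0.2499]
eef_rot: [0.563, 0.827, 0.003, -0.002]
contact_force: [0.3, 0.4, 0.9]
opening: 0.688
finger_force: 0.0
```

```bash
python3 - <<'E'
from h import *
s=r.get_state();im=r.snapshot("wrist");cv2.imwrite("pics/w1.png",im[:,:,::-1]);P=pose("wrist",s)
print(s["tool_pos"])
for c,z in(("orange",.057),("yellow",.079),("blue",.0125),("red",.035)):
  for k in blobs(im,c,(0,0,640,480),40)[:4]:print(c,cv2.contourArea(k),cen(k).round(1),np.round(cv2.minAreaRect(k)[1],1),cast(P,cen(k),z).round(4))
E
```

```text
[0.49412868 0.29202493 0.24993191]
orange 117344.5 [319.5 165. ] [639. 330.] [0.4848 0.3209 0.057 ]
orange 6375.5 [358.5 399.5] [203.  45.] [0.6027 0.125  0.057 ]
orange 4952.5 [316.5 312. ] [ 40. 165.] [0.5311 0.1961 0.057 ]
orange 2322.0 [609.1 229.3] [ 31.8 111.4] [0.7383 0.3612 0.057 ]
yellow 316.0 [202.  83.] [21.2 19.8] [0.3808 0.347  0.079 ]
yellow 205.0 [328. 249.] [22. 12.] [0.5154 0.2618 0.079 ]
blue 558.0 [215. 185.] [28. 24.] [0.4011 0.2631 0.0125]
blue 339.0 [475.1 289.5] [48.  13.8] [0.68   0.258  0.0125]
```

View pics/w1.png

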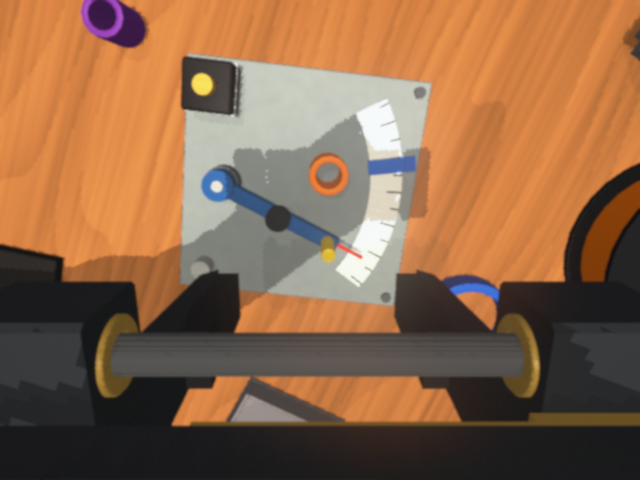

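The wrist view shows the orange sleeve rim centred near (329,174), the post top near (328,256), the pivot cap at (217,186), the blue strip centred near (392,165) and the pointer tip at (361,257).

```bash
python3 - <<'E'
from h import *
s=r.get_state();P=pose("wrist",s)
im=cv2.imread("pics/w1.png")[:,:,::-1].copy()
H["o2"]=((5,190,120),(14,255,255));H["b2"]=((105,120,50),(125,255,255))
for c,b,z in(("o2",(300,145,355,205),.057),("b2",(360,145,425,185),.0125),("yellow",(315,235,345,270),.079)):
  k=blobs(im,c,b,40)[0];print(c,cv2.boundingRect(k),cen(k),cast(P,cen(k),z).round(4))
for n,u,z in(("pivot",(217,186),.041),("sleeve",(329,174),.057),("mark",(392,165),.0125),("post",(328,256),.079),("ptr",(361,257),.033)):print(n,cast(P,u,z).round(4))
to((.4945,.3145,.25),1.94);to((.4945,.3145,.032),1.94)
E
```

```text
o2 (310, 158, 36, 36) [327.82928467 176.03657532] [0.4947 0.3137 0.057 ]
b2 (369, 157, 45, 17) [391.11477661 165.26229858] [0.5494 0.3402 0.0125]
yellow (322, 238, 13, 23) [328. 249.] [0.5154 0.2607 0.079 ]
pivot [0.4082 0.2682 0.041 ]
sleeve [0.495  0.3156 0.057 ]
mark [0.5501 0.3407 0.0125]
post [0.5177 0.2551 0.079 ]
ptr [0.5538 0.2519 0.033 ]
2.15 xyz [ 0.0217  0.0089 -0.0001] rot [ 0.002 -0.006  0.006]
2.15 xyz [0.0205 0.0084 0.2179] rot [ 0.002 -0.006  0.006]
```

Request:
{"name": "carry_out", "arguments": {"plan": [{"rot": [0,-0.004,0.004],"xyz": [0.021,0.009,0.02],"grip": 80},{"rot": [0,-0.004,0.004],"xyz": [0.021,0.009,0.06],"grip": 80},{"rot": [0,-0.004,0.004],"xyz": [0.021,0.009,0.1],"grip": 80},{"rot": [0,-0.004,0.004],"xyz": [0.021,0.009,0.135],"grip": 80},{"rot": [0,-0.004,0.004],"xyz": [0.021,0.009,0.165],"grip": 80},{"rot": [0,-0.004,0.004],"xyz": [0.021,0.009,0.19],"grip": 80},{"rot": [0,-0.004,0.004],"xyz": [0.021,0.009,0.21],"grip": 80},{"rot": [0,-0.004,0.004],"xyz": [0.021,0.009,0.218],"grip": 80}]}}

```text
clock: 2.82
tool_pos: [0.4954, 0.3032, 0.0285]
eef_rot: [0.568, 0.823, -0.004, 0.001]
contact_force: [0.5, -0.1, -0.2]
opening: 0.685
finger_force: 0.0
```

Request:
{"name": "carry_out", "arguments": {"plan": [{"rot": [0,0,0],"xyz": [0,0,0],"grip": 180},{"rot": [0,0,0],"xyz": [0,0,0],"grip": 180},{"rot": [0,0,0],"xyz": [0,0,0],"grip": 180},{"rot": [0,0,0],"xyz": [0,0,0],"grip": 180},{"rot": [0,0,0],"xyz": [0,0,0],"grip": 180},{"rot": [0,0,0],"xyz": [0,0,0],"grip": 180}], "squeeze": 8}}

```text
clock: 3.32
tool_pos: [0.4976, 0.3066, 0.033]
eef_rot: [0.568, 0.823, 0.0, 0.002]
contact_force: [0.2, -1.3, 6.6]
opening: 0.368
finger_force: 8.0
```

```bash
python3 - <<'E'
from h import *
s=r.get_state();print(s["tool_pos"],s["opening"]*88,s["finger_force"])
to((*s["tool_pos"][:2],.13),1.94)
to((.535,.12,.13),1.7);to((.555,.028,.13),-.1165+np.pi/2)
E
```

```text
[0.49760246 0.30662449 0.03295244] 32.37114625025163 8.000282636560314
3.32 xyz [-0.0004  0.0002 -0.097 ] rot [ 0.003  0.004 -0.006]
3.32 xyz [-0.1881 -0.031  -0.0964] rot [0.003 0.003 0.234]
3.32 xyz [-0.2812 -0.0449 -0.0961] rot [0.003 0.003 0.479]
```

The grasp is about 8 mm off centre across the pads, because my reference lagged behind the commanded pose. I'll reopen, centre and close again.

Request:
{"name": "carry_out", "arguments": {"plan": [{"rot": [0,0,0],"xyz": [0,0,0],"grip": 100},{"rot": [0,0,0],"xyz": [0,0,0],"grip": 100},{"rot": [0,0,0],"xyz": [0.0085,0,0],"grip": 100},{"rot": [0,0,0],"xyz": [0.0085,0,0],"grip": 100},{"rot": [0,0,0],"xyz": [0.0085,0,0],"grip": 100}]}}

```text
clock: 3.73
tool_pos: [0.4929, 0.3153, 0.0315]
eef_rot: [0.567, 0.824, -0.001, 0.001]
contact_force: [0.9, 0.2, 0.2]
opening: 0.609
finger_force: 0.0
```

```bash
python3 - <<'E'
from h import *
s=r.get_state();im=r.snapshot("wrist");cv2.imwrite("pics/w2.png",im[:,:,::-1]);P=pose("wrist",s)
print(s["tool_pos"],s["opening"]*88,s["contact_force"])
print(proj(P,s["tool_pos"]+[0,0,.025]))
E
```

```text
[0.4929354  0.3153127  0.03146647] 53.567623681347875 [0.8552464  0.24514264 0.20343634]
[318.2751968  321.97618967]
```

View pics/w2.png

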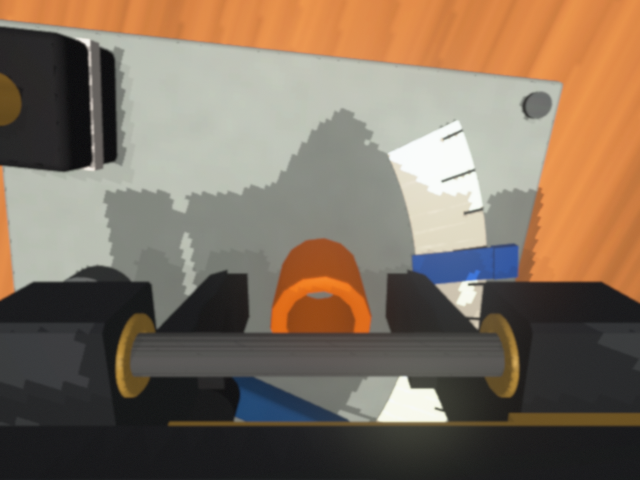

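The sleeve still stands, and its rim is centred between the fingers near (321,322). Closing.

Request:
{"name": "carry_out", "arguments": {"plan": [{"rot": [0,0,0],"xyz": [0,0,0],"grip": 180},{"rot": [0,0,0],"xyz": [0,0,0],"grip": 180},{"rot": [0,0,0],"xyz": [0,0,0],"grip": 180},{"rot": [0,0,0],"xyz": [0,0,0],"grip": 180},{"rot": [0,0,0],"xyz": [0,0,0],"grip": 180}], "squeeze": 8}}

```text
clock: 4.2
tool_pos: [0.4937, 0.3139, 0.0315]
eef_rot: [0.568, 0.823, -0.001, 0.002]
contact_force: [1.0, -0.4, -0.0]
opening: 0.372
finger_force: 8.0
```

Request:
{"name": "carry_out", "arguments": {"plan": [{"rot": [0,0,0],"xyz": [0,0,-0.02],"grip": 180},{"rot": [0,0,0],"xyz": [0,0,-0.05],"grip": 180},{"rot": [0,0,0],"xyz": [0,0,-0.08],"grip": 180},{"rot": [0,0,0],"xyz": [0,0,-0.1],"grip": 180},{"rot": [0,0,0],"xyz": [0,0,-0.1],"grip": 180}]}}

```text
clock: 4.62
tool_pos: [0.4954, 0.3164, 0.1357]
eef_rot: [0.568, 0.823, 0.003, 0.003]
contact_force: [-0.1, 0.4, -0.2]
opening: 0.372
finger_force: 8.0
```

```bash
python3 - <<'E'
from h import *
s=r.get_state();print(s["tool_pos"],s["opening"]*88,s["finger_force"])
to((.555,.028,.13),-.1165+np.pi/2)
E
```

```text
[0.49536098 0.31643135 0.13566743] 32.718457681596526 7.999958846403388
4.62 xyz [-0.2908 -0.0466  0.0057] rot [ 0.007 -0.     0.479]
```

Request:
{"name": "carry_out", "arguments": {"plan": [{"rot": [0,0,0.08],"xyz": [-0.036,-0.006,0],"grip": 180},{"rot": [0,0,0.16],"xyz": [-0.073,-0.012,0],"grip": 180},{"rot": [0,0,0.24],"xyz": [-0.11,-0.018,0],"grip": 180},{"rot": [0,0,0.32],"xyz": [-0.148,-0.024,0],"grip": 180},{"rot": [0,0,0.4],"xyz": [-0.186,-0.03,0],"grip": 180},{"rot": [0,0,0.479],"xyz": [-0.224,-0.036,0],"grip": 180},{"rot": [0,0,0.479],"xyz": [-0.26,-0.042,0],"grip": 180},{"rot": [0,0,0.479],"xyz": [-0.29,-0.046,0],"grip": 180}]}}

```text
clock: 5.28
tool_pos: [0.5529, 0.0232, 0.1318]
eef_rot: [0.748, 0.664, -0.002, 0.002]
contact_force: [0.5, -0.8, -0.1]
opening: 0.367
finger_force: 8.0
```

Request:
{"name": "carry_out", "arguments": {"plan": [{"rot": [0,0,0],"xyz": [0,0,0],"grip": 180},{"rot": [0,0,0],"xyz": [0,0,0],"grip": 180},{"rot": [0,0,0],"xyz": [0,0,0],"grip": 180}]}}

```text
clock: 5.53
tool_pos: [0.553, 0.0278, 0.1322]
eef_rot: [0.747, 0.665, -0.001, 0.001]
contact_force: [-0.6, 0.6, 0.3]
opening: 0.368
finger_force: 8.0
```

```bash
python3 - <<'E'
from h import *
s=r.get_state();im=r.snapshot("wrist");cv2.imwrite("pics/w3.png",im[:,:,::-1])
print(s["tool_pos"],s["opening"]*88,s["finger_force"])
to((.555,.028,.0235),-.1165+np.pi/2)
E
```

```text
[0.55297328 0.02779916 0.13220788] 32.42510102557684 8.000179011489763
5.58 xyz [-0.0003  0.002   0.1089] rot [0.001 0.002 0.003]
```

View pics/w3.png

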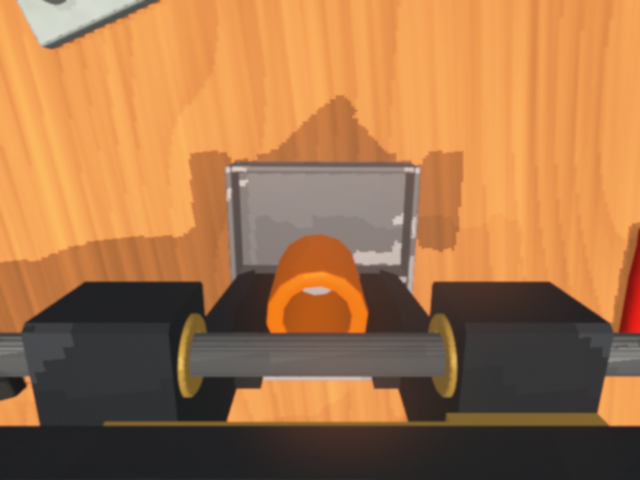

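The sleeve hangs upright at (317,305), centred over the empty half, with the far wall at row 165. Lowering now, slowing towards the floor.

Request:
{"name": "carry_out", "arguments": {"plan": [{"rot": [0,0,0],"xyz": [0,0.001,0.025],"grip": 180},{"rot": [0,0,0],"xyz": [0,0.002,0.05],"grip": 180},{"rot": [0,0,0],"xyz": [0,0.002,0.07],"grip": 180},{"rot": [0,0,0],"xyz": [0,0.002,0.085],"grip": 180},{"rot": [0,0,0],"xyz": [0,0.002,0.095],"grip": 180},{"rot": [0,0,0],"xyz": [0,0.002,0.101],"grip": 180},{"rot": [0,0,0],"xyz": [0,0.002,0.104],"grip": 180},{"rot": [0,0,0],"xyz": [0,0.002,0.106],"grip": 180}]}}

```text
clock: 6.25
tool_pos: [0.5558, 0.0272, 0.0268]
eef_rot: [0.747, 0.665, -0.0, 0.002]
contact_force: [-0.0, 0.2, -0.2]
opening: 0.365
finger_force: 8.0
```

Request:
{"name": "carry_out", "arguments": {"plan": [{"rot": [0,0,0],"xyz": [0,0,0],"grip": 180},{"rot": [0,0,0],"xyz": [0,0,0],"grip": 180}]}}

```text
clock: 6.42
tool_pos: [0.556, 0.0266, 0.0273]
eef_rot: [0.747, 0.665, -0.0, 0.002]
contact_force: [0.0, -0.2, 0.3]
opening: 0.368
finger_force: 8.0
```

Request:
{"name": "carry_out", "arguments": {"plan": [{"rot": [0,0,0],"xyz": [0,0,0.002],"grip": 180},{"rot": [0,0,0],"xyz": [0,0,0.003],"grip": 180},{"rot": [0,0,0],"xyz": [0,0,0.004],"grip": 180},{"rot": [0,0,0],"xyz": [0,0,0.004],"grip": 180},{"rot": [0,0,0],"xyz": [0,0,0.004],"grip": 180}]}}

```text
clock: 6.83
tool_pos: [0.5559, 0.0263, 0.0233]
eef_rot: [0.747, 0.665, -0.0, 0.002]
contact_force: [-0.4, -0.5, 5.9]
opening: 0.369
finger_force: 8.0
```

Contact with the floor. Release part-way and lift straight up.

Request:
{"name": "carry_out", "arguments": {"plan": [{"rot": [0,0,0],"xyz": [0,0,0],"grip": 100},{"rot": [0,0,0],"xyz": [0,0,0],"grip": 100},{"rot": [0,0,0],"xyz": [0,0,0],"grip": 100},{"rot": [0,0,0],"xyz": [0,0,0],"grip": 100},{"rot": [0,0,0],"xyz": [0,0,-0.02],"grip": 100},{"rot": [0,0,0],"xyz": [0,0,-0.05],"grip": 100},{"rot": [0,0,0],"xyz": [0,0,-0.09],"grip": 100},{"rot": [0,0,0],"xyz": [0,0,-0.13],"grip": 100}]}}

```text
clock: 7.5
tool_pos: [0.5544, 0.0269, 0.1534]
eef_rot: [0.747, 0.665, -0.002, 0.001]
contact_force: [1.0, 0.5, -0.0]
opening: 0.609
finger_force: 0.0
```

```bash
python3 - <<'E'
from h import *
s=r.get_state();im=r.snapshot("top");cv2.imwrite("pics/t2.png",im[:,:,::-1])
w=r.snapshot("wrist");cv2.imwrite("pics/w4.png",w[:,:,::-1]);print(s["tool_pos"],s["opening"])
H["o2"]=((5,190,120),(14,255,255));P=pose("wrist",s)
for k in blobs(w,"o2",(230,200,420,330),300)[:2]:print(cv2.boundingRect(k),cast(P,cen(k),.049))
# post approach poses
for a in (-.129,.468):
  print(.4078+.11*np.cos(a),.269+.11*np.sin(a))
E
```

```text
[0.55436624 0.02686129 0.1533964 ] 0.6092720811485828
(287, 200, 48, 46) [0.55049863 0.02844826 0.049     ]
0.5168860135260386 0.25484932323184084
0.5059719504728882 0.3186212468641083
```

View pics/w4.png

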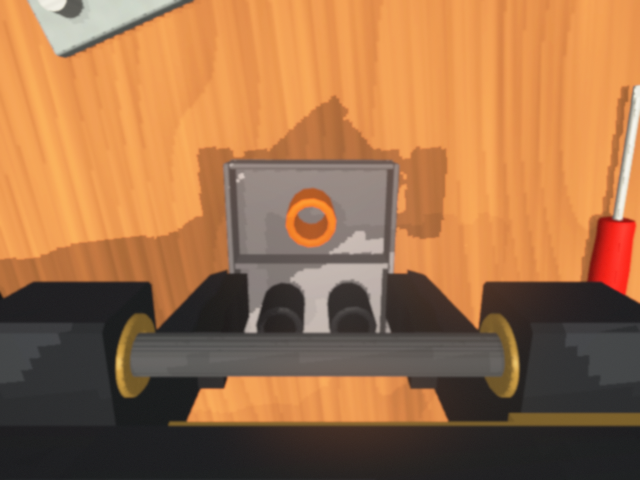

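The sleeve stands in the empty half at (310,222), clear of the walls and the divider. Next is the post.

```bash
python3 - <<'E'
from h import *
print(r.get_state()["q"].round(2))
to((.517,.245,.15),-.129)
E
```

```text
[ 0.13  0.74 -0.44  1.85  0.5   0.66 -0.73]
7.6 xyz [ 0.2106 -0.0672  0.0073] rot [ 0.01  -0.01   1.583]
```

```bash
python3 - <<'E'
from h import *
to((.517,.255,.15),-.129+np.pi)
E
```

```text
7.6 xyz [ 0.2206 -0.0683  0.0073] rot [ 0.01   0.01  -1.558]
```

Request:
{"name": "carry_out", "arguments": {"plan": [{"rot": [0,0,-0.12],"xyz": [0.02,-0.006,0],"grip": 100},{"rot": [0,0,-0.24],"xyz": [0.045,-0.014,0],"grip": 100},{"rot": [0,0,-0.36],"xyz": [0.07,-0.022,0],"grip": 100},{"rot": [0,0,-0.48],"xyz": [0.1,-0.031,0],"grip": 100},{"rot": [0,0,-0.6],"xyz": [0.13,-0.04,0],"grip": 100},{"rot": [0,0,-0.72],"xyz": [0.16,-0.05,0],"grip": 100},{"rot": [0,0,-0.84],"xyz": [0.19,-0.06,0],"grip": 100},{"rot": [0,0,-0.96],"xyz": [0.21,-0.066,0],"grip": 100}]}}

```text
clock: 8.27
tool_pos: [0.5126, 0.2469, 0.1515]
eef_rot: [0.351, 0.936, -0.001, 0.001]
contact_force: [-0.5, 0.5, 1.3]
opening: 0.608
finger_force: 0.0
```

Request:
{"name": "carry_out", "arguments": {"plan": [{"rot": [0,0,-0.12],"xyz": [0,0,0],"grip": 100},{"rot": [0,0,-0.24],"xyz": [0,0,0],"grip": 100},{"rot": [0,0,-0.36],"xyz": [0,0,0],"grip": 100},{"rot": [0,0,-0.48],"xyz": [0,0,0],"grip": 100},{"rot": [0,0,-0.6],"xyz": [0,0,0],"grip": 100},{"rot": [0,0,-0.6],"xyz": [0,0,0],"grip": 100},{"rot": [0,0,-0.6],"xyz": [0,0,0],"grip": 100}]}}

```text
clock: 8.85
tool_pos: [0.5138, 0.2429, 0.1511]
eef_rot: [0.065, 0.998, -0.002, 0.0]
contact_force: [-0.4, -0.0, 0.5]
opening: 0.611
finger_force: 0.0
```

```bash
python3 - <<'E'
from h import *
s=r.get_state();w=r.snapshot("wrist");cv2.imwrite("pics/w5.png",w[:,:,::-1]);P=pose("wrist",s)
print(s["tool_pos"],s["q"].round(2))
for c,z in(("yellow",.079),("blue",.0125)):
  for k in blobs(w,c,(0,0,640,340),40)[:3]:print(c,cv2.boundingRect(k),cast(P,cen(k),z).round(4))
to((.517,.255,.15),-.129+np.pi);to((.517,.255,.053),-.129+np.pi)
E
```

```text
[0.51384597 0.2428903  0.15109497] [-0.07  0.86 -0.82  1.8   0.82  0.87  0.15]
yellow (335, 221, 21, 33) [0.5131 0.2569 0.079 ]
blue (321, 20, 45, 113) [0.4225 0.27   0.0125]
blue (461, 237, 22, 36) [0.5576 0.346  0.0125]
8.9 xyz [-0.0015  0.0124  0.0012] rot [-0.004  0.001 -0.001]
8.9 xyz [-0.0014  0.0128  0.0982] rot [-0.004  0.001 -0.001]
```

View pics/w5.png

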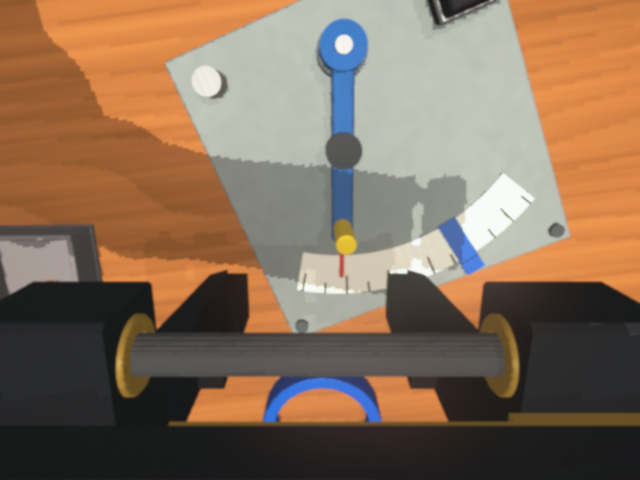

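The post top is at (346,244), the pivot cap at (344,44), the pointer tip at (341,276), and the blue strip runs from (447,223) to (475,270).

```bash
python3 - <<'E'
from h import *
s=r.get_state();P=pose("wrist",s);w=cv2.imread("pics/w5.png")[:,:,::-1].copy()
f=lambda u,z:cast(P,u,z)[:2]
pv=f((344,44),.041);post=f((346,244),.079);tip=f((341,276),.033)
H["b2"]=((105,120,50),(125,255,255))
k=max(blobs(w,"b2",(430,205,500,285),40),key=cv2.contourArea);mk=f(cen(k),.0125);print(cv2.boundingRect(k),cen(k))
for n,X in(("post",post),("tip",tip),("mark",mk)):
  d=X-pv;print(n,X.round(4),np.hypot(*d).round(4),np.arctan2(d[1],d[0]).round(3))
print("pv",pv)
e=[f(u,.0125) for u in((447,223),(475,270))];d=e[1]-e[0];print("strip dir",np.arctan2(d[1],d[0]),e)
E
```

```text
(440, 219, 44, 55) [460.74411011 246.02645874]
post [0.5174 0.257 ] 0.1104 -0.124
tip [0.5543 0.2523] 0.1476 -0.125
mark [0.5504 0.3422] 0.1595 0.465
pv [0.40790388 0.27065088]
strip dir 0.4521629737713929 [array([0.53168924, 0.33308568]), array([0.57051509, 0.35194439])]
```

Request:
{"name": "carry_out", "arguments": {"plan": [{"rot": [0,0,0],"xyz": [-0.002,0.014,0],"grip": 100},{"rot": [0,0,0],"xyz": [-0.002,0.014,0.02],"grip": 100},{"rot": [0,0,0],"xyz": [-0.002,0.014,0.045],"grip": 100},{"rot": [0,0,0],"xyz": [-0.002,0.014,0.07],"grip": 100},{"rot": [0,0,0],"xyz": [-0.002,0.014,0.085],"grip": 100},{"rot": [0,0,0],"xyz": [-0.002,0.014,0.094],"grip": 100},{"rot": [0,0,0],"xyz": [-0.002,0.014,0.096],"grip": 100},{"rot": [0,0,0],"xyz": [-0.002,0.014,0.096],"grip": 100}]}}

```text
clock: 9.57
tool_pos: [0.5179, 0.2566, 0.0557]
eef_rot: [0.064, 0.998, -0.002, 0.001]
contact_force: [0.2, 0.4, 0.4]
opening: 0.606
finger_force: 0.0
```

Request:
{"name": "carry_out", "arguments": {"plan": [{"rot": [0,0,0],"xyz": [0,0,0],"grip": 235},{"rot": [0,0,0],"xyz": [0,0,0],"grip": 235},{"rot": [0,0,0],"xyz": [0,0,0],"grip": 235},{"rot": [0,0,0],"xyz": [0,0,0],"grip": 235},{"rot": [0,0,0],"xyz": [0,0,0],"grip": 235},{"rot": [0,0,0],"xyz": [0,0,0],"grip": 235},{"rot": [0,0,0],"xyz": [0,0,0],"grip": 235}], "squeeze": 12}}

```text
clock: 10.15
tool_pos: [0.5183, 0.2576, 0.0561]
eef_rot: [0.063, 0.998, -0.001, 0.001]
contact_force: [0.9, 2.6, -0.3]
opening: 0.132
finger_force: 12.0
```

```bash
python3 - <<'E'
from h import *
s=r.get_state();print(s["tool_pos"],s["opening"]*88,s["finger_force"],s["contact_force"])
M=R.from_quat(s["eef_rot"]);pv=np.array([.408,.2705])
d=s["tool_pos"][:2]-pv;print("ang",np.arctan2(d[1],d[0]),np.hypot(*d))
for t in np.linspace(.589/8,.589,8):
  c,n=np.cos(t),np.sin(t);q=np.array([[c,-n],[n,c]])@d-d
  print(t.round(3),M.inv().apply([*q,0]).round(4))
E
```

```text
[0.51834886 0.25764447 0.05610762] 11.628919993815419 11.997449467889965 [ 0.94016809  2.62154668 -0.34319033]
ang -0.11597622995497928 0.111095159889096
0.074 [ 0.0004  0.0082 -0.    ]
0.147 [ 0.0014  0.0163 -0.    ]
0.221 [ 0.003   0.0243 -0.    ]
0.294 [ 0.0051  0.0322 -0.    ]
0.368 [ 0.0079  0.0399 -0.0001]
0.442 [ 0.0112  0.0474 -0.0001]
0.515 [ 0.015   0.0546 -0.0001]
0.589 [ 0.0194  0.0615 -0.0001]
```

Gripped on the post. Now I'll swing it along the arc.

Request:
{"name": "carry_out", "arguments": {"plan": [{"rot": [0,0,-0.074],"xyz": [0.0004,0.0082,0],"grip": 235},{"rot": [0,0,-0.147],"xyz": [0.0014,0.0163,0],"grip": 235},{"rot": [0,0,-0.221],"xyz": [0.003,0.0243,0],"grip": 235},{"rot": [0,0,-0.294],"xyz": [0.0051,0.0322,0],"grip": 235},{"rot": [0,0,-0.368],"xyz": [0.0079,0.0399,0],"grip": 235},{"rot": [0,0,-0.442],"xyz": [0.0112,0.0474,0],"grip": 235},{"rot": [0,0,-0.515],"xyz": [0.015,0.0546,0],"grip": 235},{"rot": [0,0,-0.58],"xyz": [0.019,0.061,0],"grip": 235}], "squeeze": 20}}

```text
clock: 10.82
tool_pos: [0.5098, 0.3166, 0.056]
eef_rot: [-0.225, 0.974, -0.005, 0.002]
contact_force: [4.6, -5.6, 5.9]
opening: 0.131
finger_force: 20.0
```

Request:
{"name": "carry_out", "arguments": {"plan": [{"rot": [0,0,0],"xyz": [0,0,0],"grip": 235},{"rot": [0,0,0],"xyz": [0,0,0],"grip": 235},{"rot": [0,0,0],"xyz": [0,0,0],"grip": 235}]}}

```text
clock: 11.07
tool_pos: [0.5088, 0.3185, 0.056]
eef_rot: [-0.224, 0.975, -0.003, 0.002]
contact_force: [4.7, -2.5, 5.0]
opening: 0.127
finger_force: 20.0
```

```bash
cat > m.py <<'E'
from h import *
s=r.get_state();w=r.snapshot("wrist");P=pose("wrist",s)
pv=np.array([.408,.2705]);d=s["tool_pos"][:2]-pv
print(s["tool_pos"],"tcp ang",np.arctan2(d[1],d[0]).round(3),np.hypot(*d).round(4),s["contact_force"].round(1),s["opening"]*88)
H["b2"]=((105,120,50),(125,255,255))
for c,z in(("b2",.0125),("yellow",.079),("red",.033)):
  for k in blobs(w,c,(0,0,640,400),40)[:4]:
    X=cast(P,cen(k),z)[:2]-pv;print(c,cv2.boundingRect(k),np.hypot(*X).round(4),np.arctan2(X[1],X[0]).round(3))
import sys;cv2.imwrite(f"pics/{sys.argv[1]}.png",w[:,:,::-1])
E
python3 m.py w6
```

```text
[0.50883311 0.31846946 0.05598511] tcp ang 0.444 0.1117 [ 4.7 -2.5  5. ] 11.189801698327095
b2 (285, 0, 74, 135) 0.0228 0.426
b2 (303, 189, 32, 82) 0.0963 0.432
b2 (0, 377, 99, 23) 0.2371 -0.222
b2 (314, 376, 23, 9) 0.1796 0.461
yellow (298, 266, 37, 68) 0.1025 0.423
yellow (568, 0, 37, 10) 0.0728 1.813
```

Request:
{"name": "carry_out", "arguments": {"plan": [{"rot": [0,0,-0.02],"xyz": [0.001,0.0025,0],"grip": 235},{"rot": [0,0,-0.02],"xyz": [0.001,0.0025,0],"grip": 235},{"rot": [0,0,-0.02],"xyz": [0.001,0.0025,0],"grip": 100},{"rot": [0,0,-0.02],"xyz": [0.001,0.0025,0],"grip": 100},{"rot": [0,0,-0.02],"xyz": [0.001,0.0025,0],"grip": 100},{"rot": [0,0,-0.02],"xyz": [0.001,0.0025,-0.03],"grip": 100},{"rot": [0,0,-0.02],"xyz": [0.001,0.0025,-0.065],"grip": 100},{"rot": [0,0,-0.02],"xyz": [0.001,0.0025,-0.1],"grip": 100}]}}

```text
clock: 11.78
tool_pos: [0.5029, 0.3215, 0.1556]
eef_rot: [-0.235, 0.972, -0.002, -0.002]
contact_force: [0.1, -0.6, 0.7]
opening: 0.555
finger_force: 0.0
```

Request:
{"name": "carry_out", "arguments": {"plan": [{"rot": [0,0,0],"xyz": [0.01,0,0],"grip": 100},{"rot": [0,0,0],"xyz": [0.01,0,0],"grip": 100},{"rot": [0,0,0],"xyz": [0.01,0,0],"grip": 100}]}}

```text
clock: 12.03
tool_pos: [0.495, 0.3165, 0.155]
eef_rot: [-0.235, 0.972, -0.002, -0.0]
contact_force: [0.3, -0.5, -0.5]
opening: 0.609
finger_force: 0.0
```

```bash
python3 m.py w7
```

```text
[0.49500045 0.3165028  0.15504427] tcp ang 0.486 0.0984 [ 0.3 -0.5 -0.5] 53.54836666587622
b2 (295, 42, 46, 110) 0.0155 0.437
b2 (306, 185, 18, 50) 0.0938 0.445
b2 (308, 267, 17, 53) 0.1592 0.463
yellow (452, 58, 28, 30) 0.0761 1.941
yellow (303, 235, 20, 34) 0.1045 0.443
```

View pics/w7.png

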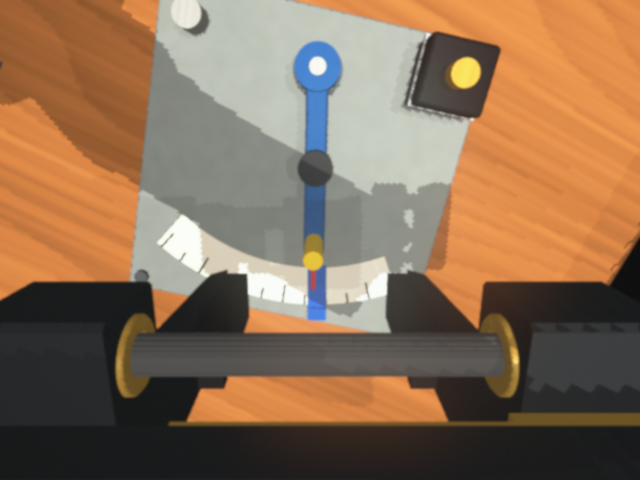

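The pivot cap is at (317,66), the post top at (313,261), the red pointer at (313,285), and the blue strip spans columns 308–325. The pointer is visibly on the strip.

```bash
python3 - <<'E'
from h import *
s=r.get_state();P=pose("wrist",s);pv=cast(P,(317.5,66),.041)[:2];print(pv,s["q"].round(2))
for n,u,z in(("post",(313,261),.079),("tip",(313,289),.033),("mark",(316.5,293),.0125)):
  d=cast(P,u,z)[:2]-pv;print(n,np.hypot(*d).round(4),np.arctan2(d[1],d[0]).round(3))
to((.46,-.342,.2),.2+np.pi/2);to((.50,-.0,.2),2.2)
E
```

```text
[0.4083051  0.26976179] [-0.15  0.91 -0.94  1.74  0.88  0.98  0.6 ]
post 0.1102 0.451
tip 0.147 0.452
mark 0.1589 0.468
12.08 xyz [ 0.3319 -0.5698 -0.042 ] rot [-0.006  0.003  1.845]
12.08 xyz [ 0.1402 -0.2838 -0.0438] rot [-6.000e-03  1.000e-03  1.416e+00]
```

The pointer is 2.4 mm from the mark centre, inside the 7 mm tolerance. Next is the green key. First I'll check how far the spray bottle is from the gripper body there.

```bash
python3 - <<'E'
from h import *
print(cast(pose("top"),(457,198),0),cast(pose("top"),(476,182),.19),cast(pose("scene"),(172,388),0.0),cast(pose("scene"),(145,353),.19))
to((.47,-.1,.22),2.6)
to((.445,-.30,.22),.217+np.pi/2)
E
```

```text
[ 0.62861233 -0.39589053  0.        ] [ 0.63037527 -0.39357758  0.19      ] [ 0.64037122 -0.39465239  0.        ] [ 0.63425765 -0.38822116  0.19      ]
12.08 xyz [ 0.2126 -0.3592 -0.0633] rot [-0.006  0.     1.016]
12.08 xyz [ 0.3262 -0.5257 -0.0622] rot [-0.006  0.003  1.828]
```

Request:
{"name": "carry_out", "arguments": {"plan": [{"rot": [0,0,0.1],"xyz": [0.02,-0.033,-0.03],"grip": 255},{"rot": [0,0,0.22],"xyz": [0.039,-0.066,-0.05],"grip": 255},{"rot": [0,0,0.34],"xyz": [0.058,-0.099,-0.063],"grip": 255},{"rot": [0,0,0.46],"xyz": [0.078,-0.132,-0.063],"grip": 255},{"rot": [0,0,0.58],"xyz": [0.098,-0.165,-0.063],"grip": 255},{"rot": [0,0,0.7],"xyz": [0.118,-0.2,-0.063],"grip": 255},{"rot": [0,0,0.82],"xyz": [0.138,-0.235,-0.063],"grip": 255},{"rot": [0,0,0.94],"xyz": [0.158,-0.268,-0.063],"grip": 255}], "squeeze": 10}}

```text
clock: 12.75
tool_pos: [0.4765, 0.0041, 0.2185]
eef_rot: [0.234, 0.972, -0.002, 0.0]
contact_force: [0.2, -0.5, -0.1]
opening: 0.031
finger_force: 0.0
```

```bash
python3 - <<'E'
from h import *
s=r.get_state();print(s["tool_pos"],s["q"].round(2))
to((.44,-.32,.2),.217+np.pi/2)
E
```

```text
[0.4765203  0.00411201 0.21852364] [ 0.41  0.64 -0.83  2.    0.67  0.79  0.28]
12.75 xyz [-0.1152 -0.305   0.0198] rot [-0.003  0.003  0.88 ]
```

Request:
{"name": "carry_out", "arguments": {"plan": [{"rot": [0,0,0.12],"xyz": [-0.014,-0.038,0],"grip": 255},{"rot": [0,0,0.24],"xyz": [-0.028,-0.076,0],"grip": 255},{"rot": [0,0,0.36],"xyz": [-0.043,-0.114,0],"grip": 255},{"rot": [0,0,0.48],"xyz": [-0.057,-0.152,0],"grip": 255},{"rot": [0,0,0.6],"xyz": [-0.072,-0.19,0],"grip": 255},{"rot": [0,0,0.72],"xyz": [-0.087,-0.228,0],"grip": 255},{"rot": [0,0,0.82],"xyz": [-0.101,-0.266,0.01],"grip": 255},{"rot": [0,0,0.88],"xyz": [-0.114,-0.301,0.02],"grip": 255}]}}

```text
clock: 13.42
tool_pos: [0.4428, -0.3163, 0.1997]
eef_rot: [0.626, 0.78, -0.001, 0.001]
contact_force: [-0.0, -0.4, 0.5]
opening: 0.008
finger_force: 0.0
```

Request:
{"name": "carry_out", "arguments": {"plan": [{"rot": [0,0,0],"xyz": [0,0,0.04],"grip": 255},{"rot": [0,0,0],"xyz": [0,0,0.06],"grip": 255},{"rot": [0,0,0],"xyz": [0,0,0.06],"grip": 255},{"rot": [0,0,0],"xyz": [0,0,0.06],"grip": 255}]}}

```text
clock: 13.75
tool_pos: [0.443, -0.3129, 0.1393]
eef_rot: [0.623, 0.782, -0.001, -0.0]
contact_force: [0.8, 0.1, 0.6]
opening: 0.004
finger_force: 0.0
```

```bash
cat > k.py <<'E'
from h import *
import sys
s=r.get_state();w=r.snapshot("wrist");P=pose("wrist",s);cv2.imwrite(f"pics/{sys.argv[1]}.png",w[:,:,::-1])
print(s["tool_pos"],s["opening"],s["eef_rot"].round(3))
for c in("green","yellow","red"):
  for k in blobs(w,c,(0,0,640,340),150)[:3]:print(c,cv2.boundingRect(k),cast(P,cen(k),.0465).round(4))
im=r.snapshot("top");P=pose("top")
E
python3 k.py w8
```

```text
[ 0.44298286 -0.31293022  0.1393389 ] 0.004214974909970854 [ 0.623  0.782 -0.001 -0.   ]
green (381, 127, 43, 141) [ 0.4872 -0.2821  0.0465]
green (316, 260, 30, 28) [ 0.4543 -0.3379  0.0465]
yellow (316, 184, 35, 37) [ 0.448  -0.2943  0.0465]
red (317, 99, 35, 38) [ 0.4373 -0.2466  0.0465]
```

View pics/w8.png

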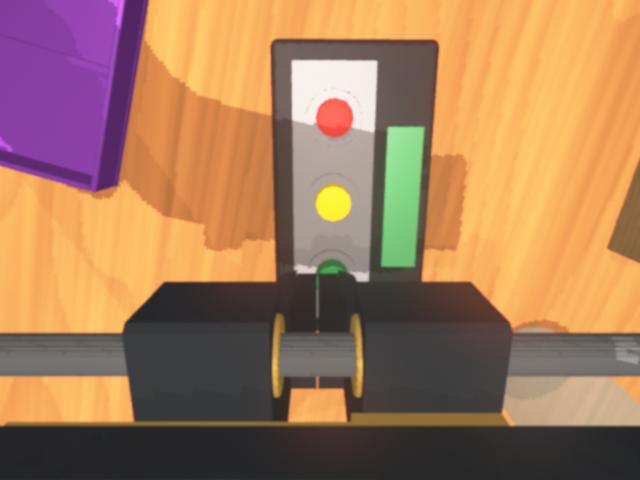

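The red cap is at (335,118), the yellow at (333,203), and the green at (331,275), partly behind the fingers. Extrapolating the row puts green at (0.459, -0.3425), which agrees with the other two cameras. I'll hover above it.

Request:
{"name": "carry_out", "arguments": {"plan": [{"rot": [0,0,0],"xyz": [-0.0325,0.009,0],"grip": 255},{"rot": [0,0,0],"xyz": [-0.0325,0.009,0.02],"grip": 255},{"rot": [0,0,0],"xyz": [-0.0325,0.009,0.045],"grip": 255},{"rot": [0,0,0],"xyz": [-0.0325,0.009,0.065],"grip": 255},{"rot": [0,0,0],"xyz": [-0.0325,0.009,0.078],"grip": 255},{"rot": [0,0,0],"xyz": [-0.0325,0.009,0.078],"grip": 255},{"rot": [0,0,0],"xyz": [-0.0325,0.009,0.078],"grip": 255}]}}

```text
clock: 14.43
tool_pos: [0.4607, -0.3436, 0.064]
eef_rot: [0.623, 0.782, -0.001, 0.002]
contact_force: [0.0, -0.2, 0.1]
opening: 0.007
finger_force: 0.0
```

```bash
python3 - <<'E'
from h import *
s=r.get_state();print(s["tool_pos"],s["contact_force"].round(2))
to((.459,-.3425,.051),1.79)
w=r.snapshot("top");P=pose("top")
for c,b in(("green",(430,245,460,275)),("blue",(170,205,200,240)),("orange",(285,200,320,250))):
  for k in blobs(w,c,b,8)[:1]:print(c,cen(k),cv2.boundingRect(k))
E
```

```text
[ 0.46072231 -0.34357169  0.0639924 ] [ 0.05 -0.18  0.06]
14.43 xyz [ 0.0015 -0.0015  0.013 ] rot [0.002 0.005 0.006]
green [433. 247.] (430, 245, 7, 5)
blue [182.71554565 223.33624268] (180, 219, 7, 9)
orange [300.5 222.5] (295, 216, 12, 14)
```

Request:
{"name": "carry_out", "arguments": {"plan": [{"rot": [0,0.003,0],"xyz": [0.0015,-0.0015,0.005],"grip": 255},{"rot": [0,0.003,0],"xyz": [0.0015,-0.0015,0.01],"grip": 255},{"rot": [0,0.003,0],"xyz": [0.0015,-0.0015,0.014],"grip": 255},{"rot": [0,0.003,0],"xyz": [0.0015,-0.0015,0.014],"grip": 255},{"rot": [0,0.003,0],"xyz": [0.0015,-0.0015,0.014],"grip": 255}]}}

```text
clock: 14.9
tool_pos: [0.458, -0.3426, 0.0489]
eef_rot: [0.624, 0.782, -0.0, 0.0]
contact_force: [0.4, -0.1, 0.1]
opening: 0.005
finger_force: 0.0
```

Request:
{"name": "carry_out", "arguments": {"plan": [{"rot": [0,0,0],"xyz": [0,0,0.001],"grip": 255},{"rot": [0,0,0],"xyz": [0,0,0.002],"grip": 255},{"rot": [0,0,0],"xyz": [0,0,0.002],"grip": 255},{"rot": [0,0,0],"xyz": [0,0,0.002],"grip": 255}]}}

```text
clock: 15.23
tool_pos: [0.4582, -0.3427, 0.047]
eef_rot: [0.624, 0.782, -0.0, 0.001]
contact_force: [0.8, 0.4, -0.0]
opening: 0.008
finger_force: 0.1
```

Request:
{"name": "carry_out", "arguments": {"plan": [{"rot": [0,0,0],"xyz": [0,0,0.001],"grip": 255},{"rot": [0,0,0],"xyz": [0,0,0.0015],"grip": 255},{"rot": [0,0,0],"xyz": [0,0,0.0015],"grip": 255},{"rot": [0,0,0],"xyz": [0,0,0.0015],"grip": 255}]}}

```text
clock: 15.57
tool_pos: [0.4582, -0.3427, 0.0458]
eef_rot: [0.624, 0.782, -0.0, 0.001]
contact_force: [-0.9, 0.6, 4.6]
opening: 0.008
finger_force: 2.5
```

Request:
{"name": "carry_out", "arguments": {"plan": [{"rot": [0,0,0],"xyz": [0,0,0.0005],"grip": 255},{"rot": [0,0,0],"xyz": [0,0,0.001],"grip": 255},{"rot": [0,0,0],"xyz": [0,0,0.001],"grip": 255},{"rot": [0,0,0],"xyz": [0,0,0.001],"grip": 255}]}}

```text
clock: 15.9
tool_pos: [0.4582, -0.3427, 0.0449]
eef_rot: [0.624, 0.782, -0.0, 0.001]
contact_force: [-0.6, 0.3, 5.2]
opening: 0.005
finger_force: 3.1
```

Force is rising at 1.5–2 mm of travel. Keep going in small steps.

Request:
{"name": "carry_out", "arguments": {"plan": [{"rot": [0,0,0],"xyz": [0,0,0.0005],"grip": 255},{"rot": [0,0,0],"xyz": [0,0,0.001],"grip": 255},{"rot": [0,0,0],"xyz": [0,0,0.001],"grip": 255},{"rot": [0,0,0],"xyz": [0,0,0.001],"grip": 255}]}}

```text
clock: 16.23
tool_pos: [0.4582, -0.3427, 0.0439]
eef_rot: [0.624, 0.782, -0.0, 0.001]
contact_force: [-2.1, 0.8, 6.1]
opening: 0.007
finger_force: 3.0
```

Request:
{"name": "carry_out", "arguments": {"plan": [{"rot": [0,0,0],"xyz": [0,0,0.0005],"grip": 255},{"rot": [0,0,0],"xyz": [0,0,0.001],"grip": 255},{"rot": [0,0,0],"xyz": [0,0,0.001],"grip": 255},{"rot": [0,0,0],"xyz": [0,0,0.001],"grip": 255}]}}

```text
clock: 16.57
tool_pos: [0.4582, -0.3427, 0.0427]
eef_rot: [0.624, 0.782, -0.0, 0.001]
contact_force: [-1.1, 0.7, 5.7]
opening: 0.006
finger_force: 2.3
```

Request:
{"name": "carry_out", "arguments": {"plan": [{"rot": [0,0,0],"xyz": [0,0,0.0005],"grip": 255},{"rot": [0,0,0],"xyz": [0,0,0.001],"grip": 255},{"rot": [0,0,0],"xyz": [0,0,0.001],"grip": 255},{"rot": [0,0,0],"xyz": [0,0,0.001],"grip": 255}]}}

```text
clock: 16.9
tool_pos: [0.4582, -0.3427, 0.0413]
eef_rot: [0.624, 0.782, -0.0, 0.001]
contact_force: [-0.7, -0.3, 3.0]
opening: 0.003
finger_force: 1.3
```

Force dropped from about 6 N to 3 N, so the key has clicked. Lifting straight up.

Request:
{"name": "carry_out", "arguments": {"plan": [{"rot": [0,0,0],"xyz": [0,0,-0.004],"grip": 255},{"rot": [0,0,0],"xyz": [0,0,-0.012],"grip": 255},{"rot": [0,0,0],"xyz": [0,0,-0.03],"grip": 255},{"rot": [0,0,0],"xyz": [0,0,-0.06],"grip": 255},{"rot": [0,0,0],"xyz": [0,0,-0.1],"grip": 255},{"rot": [0,0,0],"xyz": [0,0,-0.12],"grip": 255},{"rot": [0,0,0],"xyz": [0,0,-0.12],"grip": 255},{"rot": [0,0,0],"xyz": [0,0,-0.12],"grip": 255}]}}

```text
clock: 17.57
tool_pos: [0.4582, -0.343, 0.1627]
eef_rot: [0.624, 0.782, -0.0, 0.002]
contact_force: [-0.8, 0.0, -0.3]
opening: 0.005
finger_force: 0.0
```

```bash
python3 - <<'E'
from h import *
w=r.snapshot("scene")
for c,b in(("orange",(290,230,385,305)),("yellow",(428,170,480,205))):
  for k in blobs(w,c,b,8)[:2]:print(c,cv2.boundingRect(k),cast(pose("scene"),cen(k),.049 if c=="orange" else .079))
s=r.get_state();print(s["tool_pos"],s["contact_force"].round(1));print(r.finish_job())
E
```

```text
orange (290, 230, 95, 75) [ 0.57372041 -0.01305868  0.049     ]
orange (344, 245, 16, 23) [0.56461211 0.02490635 0.049     ]
yellow (457, 173, 6, 13) [0.5145446  0.31033297 0.079     ]
[ 0.45727494 -0.34264215  0.16135798] [ 1.2 -0.  -0.9]
the job is handed in; nothing more can be done
None
```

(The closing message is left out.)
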